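# Ring blank off its slanted peg and into the die

## Robot

A 6-joint arm with a two-finger parallel gripper is mounted at the origin on the work surface. World frame = base frame: x ahead of the robot, y to its left, z up, the work surface at z = 0. Lengths are in m, angles in rad, forces in N, time in s.
With the tool pointing down it reaches from about 0.425 to 0.925 m from the base axis. Payload 12.5 kg.
Tool frame: the origin (TCP) lies between the finger pads; the fingertips stand 14 mm ahead of it and the grasp point (between the pads) lies 5 mm behind it; z points along the fingers, y is the line along which they close (so a half turn about z gives the same grasp; the last joint's range is limited). The gripper opens to 85 mm and grips with 20 to 120 N. Pads are 22 mm wide; open, the fingers measure 114 mm over their backs; the gripper's body (76 mm by 85 mm) begins 54 mm behind the grasp point. The pads swing forward as they close: fully open they stand 13 mm farther back than shut.
Start: joints at [-1.431, 0.491, 1.559, -0, 1.092, -0.106], TCP at [0.152, -0.606, 0.245] pointing down, gripper open.
Joint ranges: [-3.1, 3.1], [-0.84, 2.19], [0.05, 2.79], [-1.13, 4.28], [0.06, 2.93], [-2.69, 2.69]. Speed limits (rad/s): [2.22, 2.22, 2.79, 3.14, 3.14, 3.14].

## Interface

Orientations are given as [roll, pitch, yaw] about the fixed x, y, z axes, in that order (R = Rz(yaw) Ry(pitch) Rx(roll)).
In Python, from station import status, capture, arm gives the robot as it stands.
- The arm moves only by the tool arm_command, never from a script. Its argument "targets" is a list of rows, each an object with "xyz": the shift along the tool's x, y, z in cm, a list of three; "yaw": the turn about the tool's z in rad; "grip": the finger opening in cm, from 0 to 8.54. A call has 1 to 10 rows; each row shifts and turns the commanded pose from where the row before left it, along the tool's axes as they then stand; what a row does not reach is not made up. A row lasts 1/10 s, in which the tool goes at most 50 mm and 8.59 degrees, less where a joint would pass 70% of its speed; a pose out of reach is approached as far as the arm can. A call with a gripper value outside its range is refused whole. The fingers move at their own pace and stop on an object; "force" is the grip in N (left out, the last holds). Time passes only in rows, so rows that do not move let the fingers close. It gives the time, the measured TCP pose, the force, the opening and the grip force at its end, in the units of the state.
- status.read_state(): the state, without advancing time (a new reading comes with each control period).
- capture(name): name is "scene" or "top"; returns a dict with "color" (480x640x3 uint8, blue, green, red), "mtx" (3x3 intrinsics, pixels), "R" (3x3) and "t" (3): a world point X has camera coordinates R X + t. Camera axes: x right, y down, z forward; pixel columns grow to the right and rows downward; lengths in m; the calibration is good to about 2 mm. A picture is of the moment at which its call begins. There is no depth.
- arm.sign_off(): hands the job in; it is judged then, once.
The state is a dict: "time": time; "q": joint angles; "joint_vel": joint speeds; "effort": joint torques, N m; "tool_pos": TCP position; "orientation": TCP orientation; "contact_force": force on the tool from outside, world axes, zero at the start; "moment": the same for the moment, N m; "opening": finger opening in m; "gripper_force": force on a finger pad.
Only numpy, scipy, OpenCV 4.12 (cv2) and the standard library are available. Lean on these libraries where they do the work, as an engineer would, in place of code of your own. Each camera call takes 0.05 s, during which the arm holds its last target. There are 200 camera calls.

## Task

Lift the round brass ring blank up and off its slanted peg, then, keeping hold of it, lower it into the round cavity of the steel die block so that it lies flat and fully home, and let go; do not drop it in. Leave the square blank hanging on its own peg.

Things in the scene. Friction and masses are not known exactly. Their poses are not given: they have to be found in the camera images.
- round_blank: The round blank: a plain brass ring, outer diameter 52 mm, hole 30 mm, 16 mm thick, about 0.19 kg, hanging on the slanted peg of stand_a with its flat underside against the peg's flange. Origin: centre of its underside; z is the ring's axis, which at the start runs along the peg towards its free end.
- round_blank_mid (a point): Centre of the round blank: on its axis, 8 mm above its origin. Axes as round_blank.
- square_blank: The other blank, to be left hanging: a brass square 46 x 46 mm, 16 mm thick, with a 30 mm hole, on the peg of stand_b. Origin: centre of its underside; z along its peg.
- stand_a: Fixed steel peg stand that carries the round blank. Origin on the table, straight below the peg's seat point. Base plate 100 x 70 x 12 mm, from 20 mm to -x to 80 mm to +x of the origin, 35 mm either side. Its round peg leans 30 degrees from vertical towards the stand's own -x axis (roughly towards the robot).
- stand_a_seat (a point): Seat point on the axis of stand_a's peg, at the upper face of its flange, 75 mm above the table. Above it the peg is 20 mm in diameter and 45 mm long, free at the top; the flange is 40 mm in diameter, 4 mm thick, on an 18 mm stem down to the base. Axes as stand_a (not tilted).
- stand_a_tip (a point): Free end of stand_a's peg, on its axis, 45 mm along the peg from the seat.
- stand_b: A second, identical stand, which carries the square blank. Origin and axes as stand_a.
- die: Steel die block, fixed flat on the table, 130 x 80 x 24 mm (x, y, z), origin: centre of its underside. Two cavities sunk 6 mm into its top, side by side along its x axis: a round one 56 mm in diameter, centred 32 mm to its -x, and a square one 50 x 50 mm, centred 34 mm to its +x. Mouth edges have a 2 mm chamfer.
- round_cavity (a point): Centre of the floor of the round cavity, 18 mm above the table and 6 mm below the die's top face. A blank lying home in it stands 10 mm proud. Axes as die (z up).

How it is judged:
On the way, in this order (a step that is already met when the one before it is completed fails the run):
1. the round blank is held by the fingers, lifted right off its peg (more than 70 mm from the peg's seat) (contact force between the fingers and round_blank above 0.5 N and distance between round_blank_mid and stand_a_seat above 0.07 m), for 0.1 s.
2. the round blank is lowered into the round cavity by the fingers: still touched by them while its centre is less than 13 mm above the cavity floor and within 5 mm of the cavity's axis (contact force between the fingers and round_blank above 0.5 N and z of round_blank_mid in the frame of round_cavity below 0.013 m and horizontal distance between round_blank_mid and round_cavity below 0.005 m), for 0.05 s.
At the end, for the whole second after the job is handed in: The round blank lies at rest in the round cavity, let go: its centre within 4 mm of the cavity's axis and less than 10.5 mm above the cavity floor (8 mm when fully home), its axis within 0.08 rad of the die's z, either face up; the square blank is within 15 mm of where it started (horizontal distance between round_blank_mid and round_cavity below 0.004 m and z of round_blank_mid in the frame of round_cavity below 0.0105 m and angle between the z axis of round_blank and the z axis of die, either way round below 0.08 rad and linear speed of round_blank below 0.02 m/s and contact force between the fingers and round_blank below 0.1 N and distance of square_blank from where it was at the start of the episode below 0.015 m); the robot touches nothing.
It fails at once if the square blank is moved by more than 15 mm (distance of square_blank from where it was at the start of the episode above 0.015 m).
It also fails if it takes over 43 s, if anything falls off the work surface, if the arm or the gripper's body presses on something with over 40 N, if the wrist force passes 120 N, or if a joint passes its speed limit or range.

## Working session

There is one attempt and no reset: what is moved stays moved. The work goes in short steps, Python scripts to look and compute and a tool call to move; the robot and the scene stay as the last step left them, time stands still between calls to the robot, and variables do not carry over. Pictures are saved under pics/ and viewed, at most 10 in all, crops included, and the job is handed in when it is done.

Besides the shell and the picture viewer there is one more tool, called after "Request:" as name(argument=value, ...), one argument or row to a line, values as JSON. arm_command: Moves the arm, as the interface text tells. Its arguments: {"type":"object","properties":{"targets":{"type":"array"},"force":{"type":"number"}},"required":["targets"]}

```bash
mkdir -p pics; ls; python3 - <<'E'
from station import status, capture, arm
import cv2, numpy as np
for n in ("scene","top"):
    c=capture(n); cv2.imwrite(f"pics/{n}0.png",c["color"]); np.savez(f"{n}.npz",mtx=c["mtx"],R=c["R"],t=c["t"])
    print(n,c["mtx"].round(1).tolist(),c["R"].round(4).tolist(),c["t"].round(4).tolist(), (-c["R"].T@c["t"]).round(3))
s=status.read_state(); print({k:np.round(v,3).tolist() for k,v in s.items()})
E
```

```text
pics
scene [[493.8, 0.0, 313.9], [0.0, 493.8, 236.4], [0.0, 0.0, 1.0]] [[0.7073, 0.7066, 0.0202], [0.5068, -0.4869, -0.7114], [-0.4928, 0.5134, -0.7025]] [-0.4019, -0.218, 1.1334] [ 0.953 -0.404  0.649]
top [[483.6, 0.0, 318.2], [0.0, 483.6, 243.4], [0.0, 0.0, 1.0]] [[-0.0121, -0.9999, 0.0067], [-0.9841, 0.0108, -0.1772], [0.1772, -0.0087, -0.9841]] [0.017, 0.5744, 0.9119] [0.404 0.019 0.999]
{'time': 0.1, 'q': [-1.431, 0.491, 1.559, 0.0, 1.092, -0.106], 'joint_vel': [-0.001, -0.003, -0.002, 0.0, 0.001, 0.001], 'effort': [0.004, -61.945, -26.203, -0.0, 0.003, 0.0], 'tool_pos': [0.152, -0.606, 0.245], 'orientation': [-3.141, -0.0, 0.246], 'contact_force': [0.752, -0.295, 0.278], 'moment': [0.011, 0.033, -0.029], 'gripper_force': 0.0, 'opening': 0.085}
```

View pics/scene0.png

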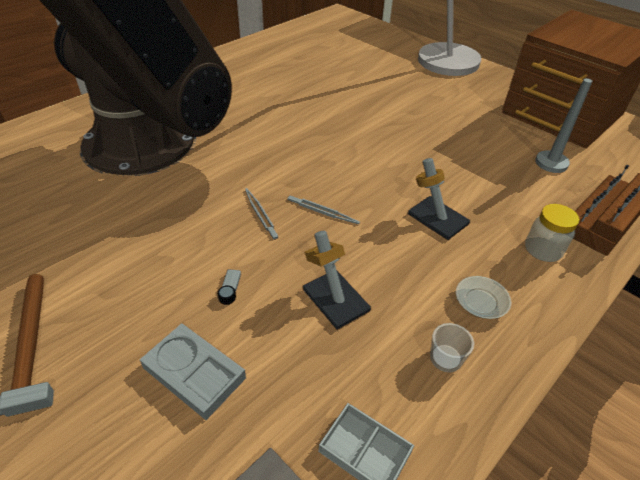

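View pics/top0.png

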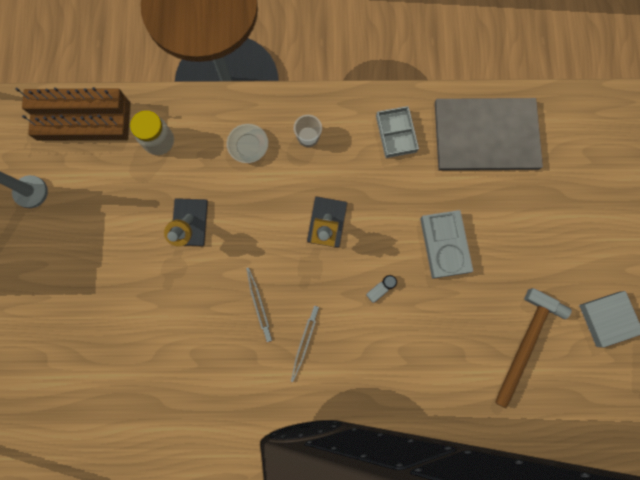

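The top view shows the round blank at about (178,233), the square one at (325,233), and the die at (447,245) with its round cavity at (451,260). In the scene view, the round blank is at (430,178) and the die at (193,370). Next I'll enlarge these areas in one composite.

```bash
python3 - <<'E'
import cv2, numpy as np
t=cv2.imread("pics/top0.png"); s=cv2.imread("pics/scene0.png")
def crop(im,u,v,w,h,k):
    c=cv2.resize(im[v:v+h,u:u+w],None,fx=k,fy=k,interpolation=cv2.INTER_CUBIC)
    for i in range(0,w,10):
        cv2.line(c,(i*k,0),(i*k,8 if i%50 else 16),(0,0,255),1)
        if i%20==0: cv2.putText(c,str(u+i),(i*k,20),0,.35,(0,0,255),1)
    for i in range(0,h,10):
        cv2.line(c,(0,i*k),(8,i*k),(0,0,255),1)
        if i%20==0: cv2.putText(c,str(v+i),(10,i*k+4),0,.35,(0,0,255),1)
    return c
a=crop(t,150,190,80,60,5); b=crop(t,405,200,80,80,5)[:300]
b=crop(t,405,205,80,75,4); b=cv2.copyMakeBorder(b,0,0,0,80,0)
c=crop(s,390,140,100,100,3); c=cv2.copyMakeBorder(c,0,0,0,100,0)
d=crop(s,130,315,130,100,3); d=cv2.copyMakeBorder(d,0,0,0,10,0)
cv2.imwrite("pics/comp.png",np.vstack([np.hstack([a,b]),np.hstack([c,d])]))
E
```

```text
(no output)
```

View pics/comp.png

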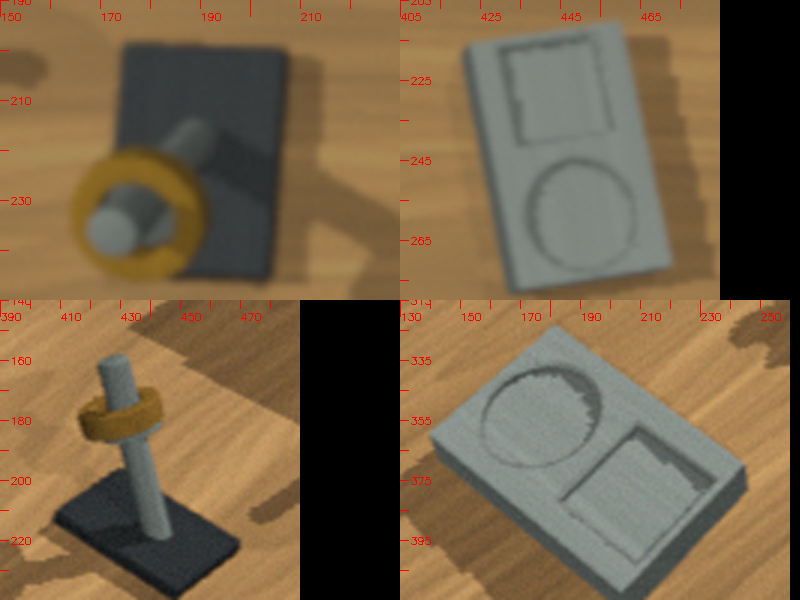

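The crops give these pixel positions. In the top view, the die's top corners are at about (422.7,216), (460.2,210), (473,271) and (434.2,277.7), and the round mouth is at (450.5,258.7). The peg tip is at about (172.4,236.4) and the ring at (178,232.8). Now I'll fit the poses.

```bash
cat > h.py <<'E'
import numpy as np
from scipy.optimize import least_squares
C={n:dict(np.load(n+".npz")) for n in ("scene","top")}
def proj(n,X):
    c=C[n]; p=(c["R"]@np.atleast_2d(X).T).T+c["t"]; p=p@c["mtx"].T; return p[:,:2]/p[:,2:]
def W(p,L):
    L=np.atleast_2d(L); c,s=np.cos(p[2]),np.sin(p[2])
    return np.c_[p[0]+c*L[:,0]-s*L[:,1],p[1]+s*L[:,0]+c*L[:,1],L[:,2]]
def fit(obs,x0):
    f=lambda p:np.concatenate([(proj(n,W(p,l))-m).ravel() for n,l,m in obs])
    r=least_squares(f,x0,loss="soft_l1"); return r.x,f(r.x).reshape(-1,2)
S=lambda d:np.array([-d*.5,0,.075+d*.8660254])
E
python3 - <<'E'
from h import *
die=[(n,l,m) for n,ls in {"top":[((-.065,-.04,.024),(473,271)),((.065,-.04,.024),(460.2,210)),((.065,.04,.024),(422.7,216)),((-.065,.04,.024),(434.2,277.7)),((-.032,0,.024),(450.5,258.7))],
 "scene":[((-.065,-.04,.024),(140.3,360.7)),((.065,-.04,.024),(204,412.3)),((.065,.04,.024),(245.7,370.7)),((-.065,.04,.024),(182,323)),((-.032,0,.024),(177,354))]}.items() for l,m in ls]
st=[("top",(.08,.035,.012),(174.4,198.6)),("top",(.08,-.035,.012),(207.4,199.6)),("top",(-.02,-.035,.012),(204,245.8)),("top",S(.045),(172.4,236.4)),
("scene",(-.02,-.035,.012),(408.7,211.7)),("scene",(.08,.035,.012),(469.7,220.3)),("scene",(.08,-.035,.012),(449,236.7)),("scene",(-.02,.035,.012),(431.7,196.7)),("scene",S(.045),(428,161)),("top",S(.008),(178,232.8)),("scene",S(.008),(430.3,178.3))]
for nm,o,x0 in (("die",die,(.4,-.25,.1)),("st",st,(.5,.3,-.05))):
    for sel in ("both","top","scene"):
        p,r=fit([q for q in o if sel in("both",q[0])],x0); print(nm,sel,p.round(4)); 
        if sel=="both": print(r.round(1).tolist())
    p,_=fit(o,x0)
    if nm=="die": print("cavity",W(p,(-.032,0,.018)))
    else: print("mid, seat, tip",W(p,[S(.008),S(0),S(.045)]).round(4), "base r",np.hypot(*p[:2]))
E
```

```text
die both [ 0.578  -0.2551  0.14  ]
[[0.0, -0.1], [-0.2, -0.6], [-0.4, -1.0], [0.2, -0.9], [-0.0, -0.8], [-0.7, -1.0], [-0.1, 0.5], [-0.4, -0.9], [-0.1, 0.1], [-0.3, -1.3]]
die top [ 0.5766 -0.2552  0.1396]
die scene [ 0.5791 -0.2553  0.1407]
cavity [[ 0.54636145 -0.25959898  0.018     ]]
st both [ 0.6017  0.2804 -0.0524]
[[0.2, -1.2], [0.4, -0.9], [-0.1, -0.3], [0.2, 0.1], [-1.4, -2.2], [1.3, -0.4], [-0.2, -0.1], [-1.9, -2.2], [-0.9, -1.8], [0.3, -2.5], [1.4, -0.6]]
st top [ 0.5998  0.2806 -0.0455]
st scene [ 0.6041  0.2782 -0.0514]
mid, seat, tip [[0.5977 0.2806 0.0819]
 [0.6017 0.2804 0.075 ]
 [0.5792 0.2816 0.114 ]] base r 0.6638089857142621
```

Request:
arm_command(
  targets=[
    {"xyz": [0,0,0],"yaw": -0.148,"grip": 8.5},
    {"xyz": [0,0,0],"yaw": -0.148,"grip": 8.5},
    {"xyz": [2.7,-3.1,0],"yaw": 0,"grip": 8.5},
    {"xyz": [2.7,-3.1,0],"yaw": 0,"grip": 8.5},
    {"xyz": [2.7,-3.1,0],"yaw": 0,"grip": 8.5},
    {"xyz": [2.7,-3.1,0],"yaw": 0,"grip": 8.5},
    {"xyz": [2.7,-3.1,0],"yaw": 0,"grip": 8.5},
    {"xyz": [2.7,-3.1,0],"yaw": 0,"grip": 8.5},
    {"xyz": [2.7,-3.1,0],"yaw": 0,"grip": 8.5},
    {"xyz": [2.7,-3.1,0],"yaw": 0,"grip": 8.5},
  ],
)

```text
time: 1.1
tool_pos: [0.2092, -0.2806, 0.2452]
orientation: [-3.141, -0.0, 0.541]
contact_force: [0.4, -0.7, 1.2]
opening: 0.085
gripper_force: 0.0
```

Request:
arm_command(
  targets=[
    {"xyz": [0,0,0],"yaw": 0.148,"grip": 8.5},
    {"xyz": [0,0,0],"yaw": 0.148,"grip": 8.5},
    {"xyz": [0,0,0],"yaw": 0.148,"grip": 8.5},
    {"xyz": [0,0,0],"yaw": 0.147,"grip": 8.5},
    {"xyz": [4.5,-1.5,0],"yaw": 0,"grip": 8.5},
    {"xyz": [4.5,-1.5,0],"yaw": 0,"grip": 8.5},
    {"xyz": [4.5,-1.5,0],"yaw": 0,"grip": 8.5},
    {"xyz": [4.5,-1.5,0],"yaw": 0,"grip": 8.5},
    {"xyz": [4.5,-1.5,0],"yaw": 0,"grip": 8.5},
    {"xyz": [4.5,-1.5,0],"yaw": 0,"grip": 8.5},
  ],
)

```text
time: 2.1
tool_pos: [0.4852, -0.2046, 0.2451]
orientation: [3.142, 0.0, -0.049]
contact_force: [-1.1, -1.6, 1.0]
opening: 0.0849
gripper_force: 0.0
```

Request:
arm_command(
  targets=[
    {"xyz": [0.8,-4.7,0.4],"yaw": 0,"grip": 8.5},
    {"xyz": [0.8,-4.7,0.4],"yaw": 0,"grip": 8.5},
    {"xyz": [0.8,-4.7,0.4],"yaw": 0,"grip": 8.5},
    {"xyz": [0.8,-4.7,0.4],"yaw": 0,"grip": 8.5},
    {"xyz": [0.8,-4.7,0.4],"yaw": 0,"grip": 8.5},
    {"xyz": [0.8,-4.7,0.4],"yaw": 0,"grip": 8.5},
    {"xyz": [0.8,-4.7,0.4],"yaw": 0,"grip": 8.5},
    {"xyz": [0.8,-4.7,0.4],"yaw": 0,"grip": 8.5},
    {"xyz": [0.8,-4.7,0.4],"yaw": 0,"grip": 8.5},
    {"xyz": [0,0,0],"yaw": 0,"grip": 8.5},
  ],
)

```text
time: 3.1
tool_pos: [0.5761, 0.2179, 0.2081]
orientation: [-3.141, 0.001, -0.045]
contact_force: [-0.8, -0.7, -0.9]
opening: 0.0851
gripper_force: 0.0
```

Request:
arm_command(
  targets=[
    {"xyz": [0.7,-3.2,0],"yaw": 0,"grip": 8.5},
    {"xyz": [0.7,-3.2,0],"yaw": 0,"grip": 8.5},
    {"xyz": [0,0,3.5],"yaw": 0,"grip": 8.5},
    {"xyz": [0,0,3.5],"yaw": 0,"grip": 8.5},
    {"xyz": [0,0,0],"yaw": 0,"grip": 8.5},
  ],
)

```text
time: 3.6
tool_pos: [0.5912, 0.2754, 0.1349]
orientation: [3.138, 0.007, -0.049]
contact_force: [0.7, 1.0, -0.1]
opening: 0.0849
gripper_force: 0.0
```

```bash
cat > snap.py <<'E'
import sys,cv2,numpy as np
from station import capture,status
from h import proj
n,u,v,w,h,k,out=sys.argv[1],*map(int,sys.argv[2:7]),sys.argv[7]
im=capture(n)["color"]
c=cv2.resize(im[v:v+h,u:u+w],None,fx=k,fy=k,interpolation=cv2.INTER_CUBIC)
for i in range(0,w,10):
    cv2.line(c,(i*k,0),(i*k,8),(0,0,255),1)
    if i%20==0: cv2.putText(c,str(u+i),(i*k,20),0,.35,(0,0,255),1)
for i in range(0,h,10):
    cv2.line(c,(0,i*k),(8,i*k),(0,0,255),1)
    if i%20==0: cv2.putText(c,str(v+i),(10,i*k+4),0,.35,(0,0,255),1)
cv2.imwrite("pics/"+out,c)
s=status.read_state(); print(s["time"],np.round(s["tool_pos"],4),np.round(s["orientation"],3),s["opening"],np.round(s["contact_force"],1))
print("TCP px",proj(n,np.array(s["tool_pos"])).round(1))
E
python3 snap.py scene 370 90 130 150 4 s1.png
```

```text
3.65 [0.5925 0.2757 0.1377] [ 3.14   0.004 -0.049] 0.0853944972010093 [-0.6 -0.   0.3]
TCP px [[433.6 152.9]]
```

View pics/s1.png

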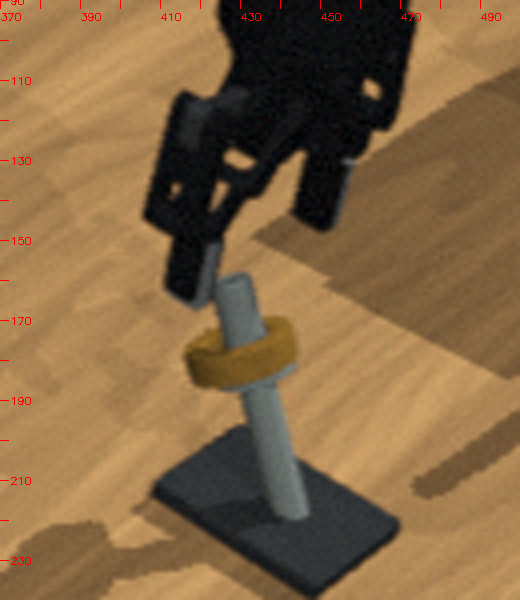

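The scene crop shows the open fingers straddling the peg, with fingertips at about (417.5,166) and (451,148). The ring centre at (430.5,178) matches the prediction for a ring hanging 5 mm downslope. Next I descend and close gently.

Request:
arm_command(
  targets=[
    {"xyz": [0,-0.5,1.0],"yaw": 0,"grip": 8.5},
    {"xyz": [0,0,1.4],"yaw": 0,"grip": 8.5},
    {"xyz": [0,0,1.4],"yaw": 0,"grip": 8.5},
    {"xyz": [0,0,1.3],"yaw": 0,"grip": 8.5},
    {"xyz": [0,0,0],"yaw": 0,"grip": 8.5},
    {"xyz": [0,0,0],"yaw": 0,"grip": 8.5},
  ],
  force=30,
)

```text
time: 4.25
tool_pos: [0.5935, 0.2813, 0.088]
orientation: [3.141, 0.0, -0.049]
contact_force: [-0.2, -0.4, 1.6]
opening: 0.0852
gripper_force: 0.0
```

Request:
arm_command(
  targets=[
    {"xyz": [0,0,0.2],"yaw": 0,"grip": 7.0},
    {"xyz": [0,0,0],"yaw": 0,"grip": 6.0},
    {"xyz": [0,0,0],"yaw": 0,"grip": 5.6},
    {"xyz": [0,0,0],"yaw": 0,"grip": 5.2},
    {"xyz": [0,0,0],"yaw": 0,"grip": 4.6},
    {"xyz": [0,0,0],"yaw": 0,"grip": 4.6},
    {"xyz": [0,0,0],"yaw": 0,"grip": 4.6},
  ],
  force=30,
)

```text
time: 4.95
tool_pos: [0.5936, 0.2815, 0.087]
orientation: [-3.141, -0.001, -0.049]
contact_force: [-2.1, -0.1, 5.8]
opening: 0.0511
gripper_force: 30.3
```

```bash
python3 snap.py scene 385 110 100 110 5 s2.png
```

```text
5.0 [0.5935 0.2815 0.087 ] [-3.141e+00 -1.000e-03 -4.900e-02] 0.050806303486763515 [-2.2 -0.2  5.6]
TCP px [[430.7 174.3]]
```

View pics/s2.png

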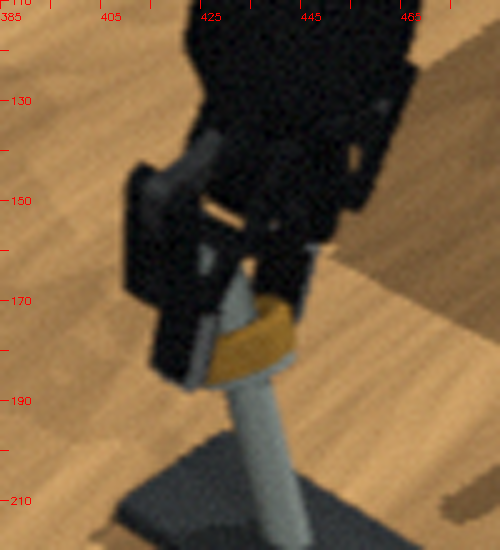

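```bash
python3 - <<'E'
from h import *
for z in (.07,.075,.08,.085): print(z,proj("scene",[[.5935+.0123,.2815-.0254,z],[.5935+.0097,.2815+.0266,z],[.5935,.2815,z]]).round(1).tolist())
E
```

```text
0.07 [[426.4, 190.4], [441.3, 177.8], [429.0, 181.5]]
0.075 [[426.9, 188.3], [441.9, 175.7], [429.5, 179.4]]
0.08 [[427.4, 186.1], [442.4, 173.6], [430.0, 177.3]]
0.085 [[427.9, 184.0], [442.9, 171.5], [430.5, 175.2]]
```

The fingertips, measured at about z = 0.077, sit roughly 2 mm below the ring's mid-plane, as planned. I'll lift along the peg.

Request:
arm_command(
  targets=[
    {"xyz": [0.25,0,-0.2],"yaw": 0,"grip": 4.6},
    {"xyz": [-0.25,0,-0.43],"yaw": 0,"grip": 4.6},
    {"xyz": [-0.5,0,-0.87],"yaw": 0,"grip": 4.6},
    {"xyz": [-0.5,0,-0.87],"yaw": 0,"grip": 4.6},
    {"xyz": [-0.5,0,-0.87],"yaw": 0,"grip": 4.6},
    {"xyz": [-0.5,0,-0.87],"yaw": 0,"grip": 4.6},
    {"xyz": [-0.5,0,-0.87],"yaw": 0,"grip": 4.6},
    {"xyz": [-0.5,0,-0.87],"yaw": 0,"grip": 4.6},
    {"xyz": [-0.5,0,-0.87],"yaw": 0,"grip": 4.6},
    {"xyz": [-0.5,0,-0.87],"yaw": 0,"grip": 4.6},
  ],
)

```text
time: 6.0
tool_pos: [0.5531, 0.2834, 0.1629]
orientation: [3.141, -0.0, -0.049]
contact_force: [-0.5, -0.6, -2.0]
opening: 0.051
gripper_force: 31.7
```

```bash
python3 snap.py scene 360 60 120 130 4 s3.png
```

```text
6.05 [0.5529 0.2837 0.1643] [-3.141e+00 -1.000e-03 -4.900e-02] 0.05083777165947125 [ 0.9  1.  -0.4]
TCP px [[420.8 129.6]]
```

View pics/s3.png

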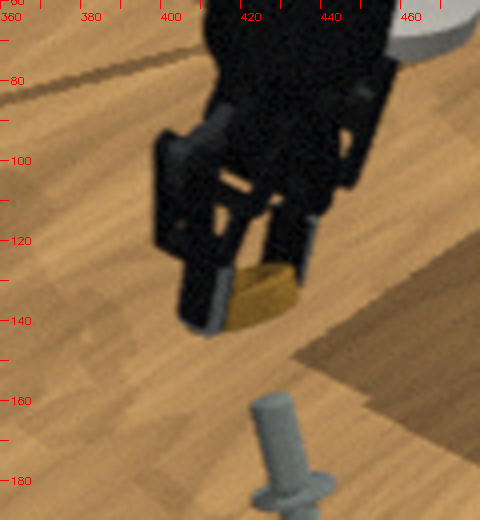

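The ring is off the peg and firmly held, at about (422,133). Carrying it over the square stand to the die.

Request:
arm_command(
  targets=[
    {"xyz": [0,0,-1.5],"yaw": 0,"grip": 4.6},
    {"xyz": [0,0.5,-1.5],"yaw": 0,"grip": 4.6},
    {"xyz": [0.1,1.5,-1],"yaw": 0,"grip": 4.6},
    {"xyz": [0.1,2.5,0],"yaw": 0,"grip": 4.6},
    {"xyz": [0.1,3,0],"yaw": 0,"grip": 4.6},
    {"xyz": [0.1,3,0],"yaw": 0,"grip": 4.6},
    {"xyz": [0.1,3,0],"yaw": 0,"grip": 4.6},
    {"xyz": [0.1,3,0],"yaw": 0,"grip": 4.6},
    {"xyz": [0.1,3,0],"yaw": 0,"grip": 4.6},
    {"xyz": [0.1,3,0],"yaw": 0,"grip": 4.6},
  ],
)

```text
time: 7.05
tool_pos: [0.55, 0.0561, 0.2026]
orientation: [3.141, -0.0, -0.05]
contact_force: [0.6, -0.1, -2.1]
opening: 0.0508
gripper_force: 32.1
```

Request:
arm_command(
  targets=[
    {"xyz": [0.1,3,0],"yaw": 0,"grip": 4.6},
    {"xyz": [0.1,3,0],"yaw": 0,"grip": 4.6},
    {"xyz": [0.1,3,0],"yaw": 0,"grip": 4.6},
    {"xyz": [0.1,3,0],"yaw": 0,"grip": 4.6},
    {"xyz": [0.1,3,0],"yaw": 0,"grip": 4.6},
    {"xyz": [0.1,3,0],"yaw": 0,"grip": 4.6},
    {"xyz": [0.1,3,0],"yaw": 0,"grip": 4.6},
    {"xyz": [0.1,3,0],"yaw": 0,"grip": 4.6},
    {"xyz": [0.1,2.5,0],"yaw": 0,"grip": 4.6},
    {"xyz": [0,0,0],"yaw": 0,"grip": 4.6},
  ],
)

```text
time: 8.05
tool_pos: [0.5456, -0.2103, 0.2024]
orientation: [3.141, -0.0, -0.052]
contact_force: [0.4, -0.3, -2.9]
opening: 0.0509
gripper_force: 32.1
```

Request:
arm_command(
  targets=[
    {"xyz": [0.1,1.5,0],"yaw": 0,"grip": 4.6},
    {"xyz": [0.1,1.7,0],"yaw": 0,"grip": 4.6},
    {"xyz": [0.1,1.5,1.5],"yaw": 0,"grip": 4.6},
    {"xyz": [0,0,2.5],"yaw": 0,"grip": 4.6},
    {"xyz": [0,0,2.5],"yaw": 0,"grip": 4.6},
    {"xyz": [0,0,2.5],"yaw": 0,"grip": 4.6},
    {"xyz": [0,0,2],"yaw": 0,"grip": 4.6},
    {"xyz": [0,0,1],"yaw": 0,"grip": 4.6},
    {"xyz": [0,0,0],"yaw": 0,"grip": 4.6},
    {"xyz": [0,0,0],"yaw": 0,"grip": 4.6},
  ],
)

```text
time: 9.05
tool_pos: [0.5473, -0.2543, 0.0824]
orientation: [3.141, -0.0, -0.049]
contact_force: [-0.3, 0.5, -1.9]
opening: 0.051
gripper_force: 32.2
```

```bash
python3 snap.py scene 110 270 150 150 4 s4.png; python3 - <<'E'
from h import *
u=np.array([-.5,.025,.866])
E
```

```text
9.1 [ 0.5475 -0.2543  0.0829] [ 3.141e+00 -1.000e-03 -4.900e-02] 0.05081781543990666 [ 0.7 -0.1 -2.8]
TCP px [[172.9 327.3]]
```

View pics/s4.png

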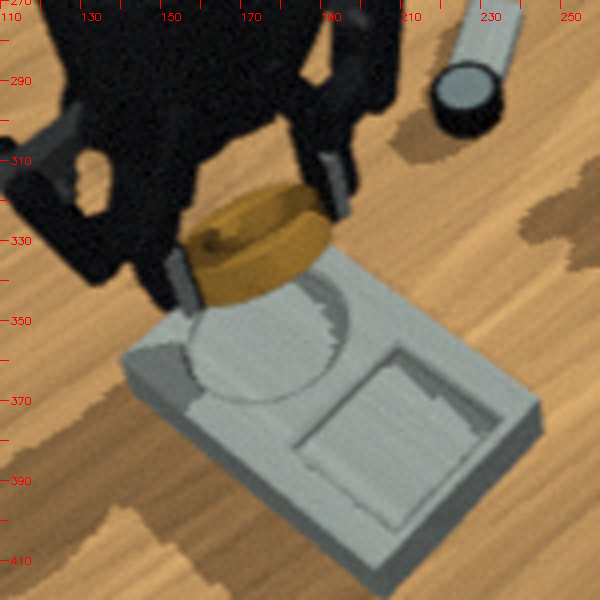

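```bash
python3 - <<'E'
from h import *
T=np.array([.5475,-.2543,.0829]); th=np.linspace(0,2*np.pi,200)
for tilt in (20,30,40):
  b=np.radians(tilt); c,s=np.cos(-.05),np.sin(-.05)
  Z=np.array([-np.sin(b)*c,-np.sin(b)*s,np.cos(b)]); Y=np.array([-s,c,0]); X=np.cross(Y,Z)
  for ox,oz in ((0,-.0076),(.004,-.0076),(-.004,-.0076),(0,-.0036),(0,-.0116)):
    P=np.vstack([T+[ox*c,ox*s,oz]+h*Z+.026*(np.outer(np.cos(th),X)+np.outer(np.sin(th),Y)) for h in(-.008,.008)])
    q=proj("scene",P); i,j,k=q[:,0].argmax(),q[:,1].argmax(),q[:,1].argmin(); print(tilt,ox,oz,"right",q[i].round(1),"bottom",q[j].round(1),"top",q[k].round(1))
print("cavity mouth",proj("scene",[[.5464,-.2596,.024]]))
E
```

```text
20 0 -0.0076 right [194.3 329.3] bottom [167.1 348.3] top [180.7 313.8]
20 0.004 -0.0076 right [195.8 331.2] bottom [168.6 350.2] top [182.2 315.5]
20 -0.004 -0.0076 right [192.7 327.5] bottom [165.5 346.3] top [179.2 312. ]
20 0 -0.0036 right [193.8 327.7] bottom [166.5 346.6] top [180.3 312.1]
20 0 -0.0116 right [194.7 331. ] bottom [167.6 349.9] top [181.2 315.5]
30 0 -0.0076 right [194.2 327.9] bottom [164.4 347.3] top [183.7 314.7]
30 0.004 -0.0076 right [195.7 329.7] bottom [165.9 349.2] top [185.2 316.5]
30 -0.004 -0.0076 right [192.6 326.1] bottom [162.8 345.3] top [182.5 313. ]
30 0 -0.0036 right [193.7 326.2] bottom [163.8 345.6] top [183.6 313. ]
30 0 -0.0116 right [194.6 329.5] bottom [164.9 348.9] top [184.1 316.4]
40 0 -0.0076 right [194.  326.5] bottom [161.6 346.5] top [186.4 315.3]
40 0.004 -0.0076 right [195.5 328.3] bottom [163.1 348.5] top [187.9 317.1]
40 -0.004 -0.0076 right [192.4 324.6] bottom [160.1 344.6] top [184.9 313.6]
40 0 -0.0036 right [193.5 324.9] bottom [161.  344.9] top [185.9 313.6]
40 0 -0.0116 right [194.4 328.2] bottom [162.2 348.2] top [186.9 317. ]
cavity mouth [[176.73954404 352.7481816 ]]
```

The crop shows the ring still tilted about 30° between the fingertips, with its right edge at (193,326), bottom at 346 and top at 316. That puts it about 2 mm to -x of the TCP. I'll correct by 2 mm in x and 5 mm in y, then lower until the low edge is just above the floor.

Request:
arm_command(
  targets=[
    {"xyz": [0.23,0.53,0],"yaw": 0,"grip": 4.6},
    {"xyz": [0,0,0.8],"yaw": 0,"grip": 4.6},
    {"xyz": [0,0,0.8],"yaw": 0,"grip": 4.6},
    {"xyz": [0,0,0.8],"yaw": 0,"grip": 4.6},
    {"xyz": [0,0,0.5],"yaw": 0,"grip": 4.6},
    {"xyz": [0,0,0.3],"yaw": 0,"grip": 4.6},
    {"xyz": [0,0,0],"yaw": 0,"grip": 4.6},
    {"xyz": [0,0,0],"yaw": 0,"grip": 4.6},
  ],
  force=25,
)

```text
time: 9.9
tool_pos: [0.5492, -0.2594, 0.0502]
orientation: [3.141, -0.0, -0.049]
contact_force: [0.1, 0.6, -1.8]
opening: 0.0511
gripper_force: 32.2
```

```bash
python3 snap.py scene 120 290 140 120 5 s5.png
```

```text
9.95 [ 0.5492 -0.2594  0.0504] [ 3.141 -0.    -0.049] 0.05108980685012854 [ 0.3 -0.1 -2.3]
TCP px [[174.7 343.7]]
```

View pics/s5.png

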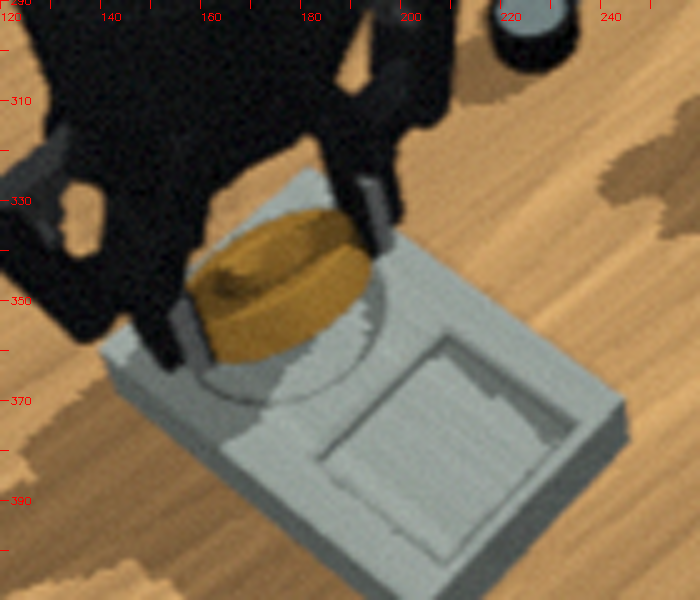

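The ring hangs tilted over the cavity with its low edge inside the mouth, and nothing is touching yet. I'll lower slowly so the floor rotates it flat, watching the force.

Request:
arm_command(
  targets=[
    {"xyz": [0,0,0.2],"yaw": 0,"grip": 4.6},
    {"xyz": [0,0,0.2],"yaw": 0,"grip": 4.6},
    {"xyz": [0,0,0.2],"yaw": 0,"grip": 4.6},
    {"xyz": [0,0,0.1],"yaw": 0,"grip": 4.6},
    {"xyz": [0,0,0],"yaw": 0,"grip": 4.6},
  ],
  force=20,
)

```text
time: 10.45
tool_pos: [0.55, -0.2595, 0.0439]
orientation: [3.141, -0.002, -0.049]
contact_force: [2.0, 1.3, 6.1]
opening: 0.051
gripper_force: 32.5
```

Request:
arm_command(
  targets=[
    {"xyz": [0,0,0.1],"yaw": 0,"grip": 4.6},
    {"xyz": [0,0,0.1],"yaw": 0,"grip": 4.6},
    {"xyz": [0,0,0.1],"yaw": 0,"grip": 4.6},
    {"xyz": [0,0,0.1],"yaw": 0,"grip": 4.6},
    {"xyz": [0,0,0],"yaw": 0,"grip": 4.6},
  ],
  force=20,
)

```text
time: 10.95
tool_pos: [0.5517, -0.2599, 0.0412]
orientation: [3.139, -0.006, -0.049]
contact_force: [8.0, 4.4, 12.5]
opening: 0.0509
gripper_force: 33.4
```

The force rises in +x because friction holds the low edge. I'll back off, shift 5.5 mm in -x, and roll the ring down along an arc so the edge doesn't have to slide.

Request:
arm_command(
  targets=[
    {"xyz": [0,0,-0.4],"yaw": 0,"grip": 4.6},
    {"xyz": [-0.3,0,-0.2],"yaw": 0,"grip": 4.6},
    {"xyz": [-0.25,0,0],"yaw": 0,"grip": 4.6},
    {"xyz": [0,0,0],"yaw": 0,"grip": 4.6},
    {"xyz": [0,0,0],"yaw": 0,"grip": 4.6},
  ],
  force=20,
)

```text
time: 11.45
tool_pos: [0.5433, -0.2591, 0.0449]
orientation: [-3.141, 0.001, -0.049]
contact_force: [-0.0, 0.3, -2.8]
opening: 0.0509
gripper_force: 32.5
```

```bash
python3 snap.py scene 120 290 140 120 5 s6.png
```

```text
11.5 [ 0.5434 -0.2591  0.0449] [-3.141  0.    -0.049] 0.051079964469176654 [-0.1  0.2 -1.7]
TCP px [[173.3 343.2]]
```

View pics/s6.png

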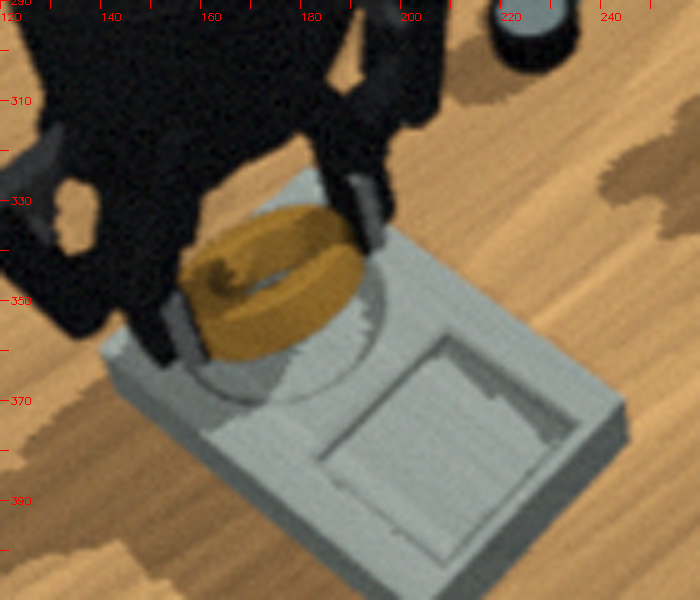

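The ring has already rotated partway, and the floor is now visible through its hole at (173,346). I'll roll it down now.

Request:
arm_command(
  targets=[
    {"xyz": [0,0,0.2],"yaw": 0,"grip": 4.6},
    {"xyz": [0.15,0,0.2],"yaw": 0,"grip": 4.6},
    {"xyz": [0.1,0,0.15],"yaw": 0,"grip": 4.6},
    {"xyz": [0.1,0,0.15],"yaw": 0,"grip": 4.6},
    {"xyz": [0,0,0],"yaw": 0,"grip": 4.6},
  ],
  force=20,
)

```text
time: 12.0
tool_pos: [0.5478, -0.2594, 0.0386]
orientation: [3.141, -0.001, -0.049]
contact_force: [0.6, 0.3, 5.5]
opening: 0.0506
gripper_force: 32.8
```

Request:
arm_command(
  targets=[
    {"xyz": [0.1,0,0.15],"yaw": 0,"grip": 4.6},
    {"xyz": [0.05,0,0.15],"yaw": 0,"grip": 4.6},
    {"xyz": [0,0,0.1],"yaw": 0,"grip": 4.6},
    {"xyz": [0,0,0],"yaw": 0,"grip": 4.6},
  ],
  force=20,
)

```text
time: 12.4
tool_pos: [0.5496, -0.2596, 0.0357]
orientation: [3.14, -0.002, -0.049]
contact_force: [-0.4, 1.9, 15.5]
opening: 0.0511
gripper_force: 34.0
```

```bash
python3 snap.py scene 120 290 140 120 5 s7.png
```

```text
12.45 [ 0.5496 -0.2596  0.0357] [ 3.14e+00 -2.00e-03 -4.90e-02] 0.051107304743435444 [-0.5  2.3 15.5]
TCP px [[176.6 349.7]]
```

View pics/s7.png

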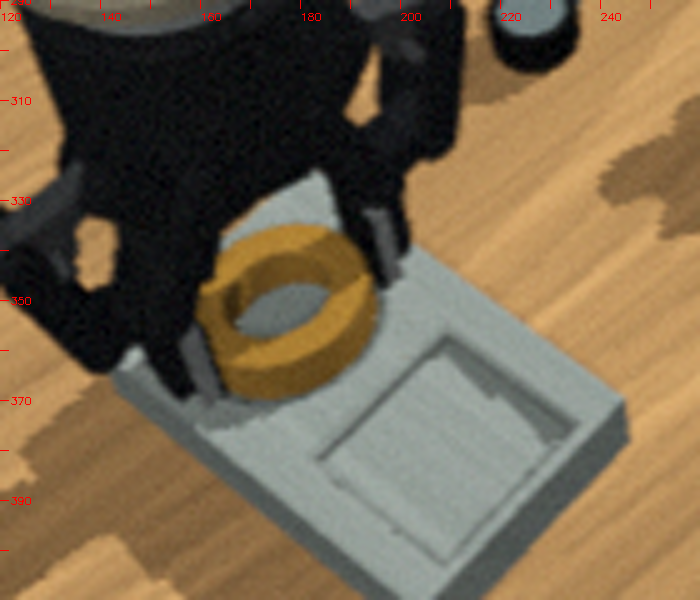

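The ring now looks nearly flat in the cavity, with its right edge at (195.6,350), bottom at 370 and top at 334. That was my tenth picture, so from here I'll check with numbers, comparing the brass mask against predicted outlines.

```bash
cat > ring.py <<'E'
import cv2
from h import *
from station import capture,status
def mask(n):
    hsv=cv2.cvtColor(capture(n)["color"],cv2.COLOR_BGR2HSV)
    h,s,v=cv2.split(hsv); return ((h>12)&(h<30)&(s>165)).astype(np.uint8)
def model(n,p,tilt,yaw=-.05):
    th=np.linspace(0,2*np.pi,120); b=tilt; c,s=np.cos(yaw),np.sin(yaw)
    Z=np.array([-np.sin(b)*c,-np.sin(b)*s,np.cos(b)]); Y=np.array([-s,c,0]); X=np.cross(Y,Z)
    circ=lambda r,h:proj(n,p+h*Z+r*(np.outer(np.cos(th),X)+np.outer(np.sin(th),Y)))
    m=np.zeros((480*4,640*4),np.uint8)
    q=lambda a:(a*4).astype(np.int32)
    cv2.fillConvexPoly(m,cv2.convexHull(q(np.vstack([circ(.026,-.008),circ(.026,.008)]))),1)
    t,bt=(np.zeros_like(m) for _ in "ab"); cv2.fillPoly(t,[q(circ(.015,.008))],1); cv2.fillPoly(bt,[q(circ(.015,-.008))],1)
    m[(t&bt)>0]=0
    return cv2.resize(m*255,(640,480),interpolation=cv2.INTER_AREA)/255.
E
python3 - <<'E'
from ring import *
m=mask("scene")[320:380,150:205]
for r in m[::2]: print(''.join('#' if x else '.' for x in r))
s=status.read_state(); print(s["time"],s["tool_pos"])
for t in (0,.1,.2,.3):
  for z in (.026,.029,.032):
    M=model("scene",np.array([.5475,-.2597,z]),t); ys,xs=np.where(M>.5); print(t,z,"right",xs.max(),"bottom",ys.max(),"top",ys.min())
E
```

```text
.......................................................
.......................................................
.......................................................
.......................................................
.......................................................
.......................................................
.......................................................
.......................................................
.......................#############...................
...................#####################...............
................###########################............
.............###############################...........
.............###############################...........
............##############........##########...........
..........###########................#######...........
..........##########................#########..........
.........#######.#.................#########...........
..........######.................###########...........
...........######............###############...........
............########################
[... 384 characters left out ...]
...........................
.......................................................
.......................................................
.......................................................
12.5 [ 0.54954165 -0.25958903  0.03565566]
0 0.026 right 195 bottom 371 top 334
0 0.029 right 195 bottom 370 top 333
0 0.032 right 195 bottom 369 top 332
0.1 0.026 right 195 bottom 370 top 334
0.1 0.029 right 195 bottom 369 top 333
0.1 0.032 right 195 bottom 368 top 332
0.2 0.026 right 195 bottom 370 top 335
0.2 0.029 right 195 bottom 369 top 334
0.2 0.032 right 195 bottom 368 top 333
0.3 0.026 right 196 bottom 369 top 335
0.3 0.029 right 195 bottom 368 top 334
0.3 0.032 right 195 bottom 367 top 333
```

Request:
arm_command(
  targets=[
    {"xyz": [0,0,0.1],"yaw": 0,"grip": 4.6},
    {"xyz": [0,0,0.1],"yaw": 0,"grip": 4.6},
    {"xyz": [0,0,0],"yaw": 0,"grip": 4.6},
    {"xyz": [0,0,0],"yaw": 0,"grip": 4.6},
  ],
  force=20,
)

```text
time: 12.9
tool_pos: [0.5499, -0.2596, 0.035]
orientation: [3.14, -0.004, -0.049]
contact_force: [-3.2, 5.9, 30.0]
opening: 0.0508
gripper_force: 35.6
```

Request:
arm_command(
  targets=[
    {"xyz": [0,0,-0.2],"yaw": 0,"grip": 4.6},
    {"xyz": [0,0,0],"yaw": 0,"grip": 4.6},
    {"xyz": [0,0,0],"yaw": 0,"grip": 5.2},
    {"xyz": [0,0,0],"yaw": 0,"grip": 5.6},
    {"xyz": [0,0,0],"yaw": 0,"grip": 6.4},
    {"xyz": [0,0,-0.1],"yaw": 0,"grip": 7.2},
    {"xyz": [0,0,-0.2],"yaw": 0,"grip": 7.2},
    {"xyz": [0,0,0],"yaw": 0,"grip": 7.2},
  ],
  force=20,
)

```text
time: 13.7
tool_pos: [0.5487, -0.2594, 0.0374]
orientation: [3.141, -0.0, -0.049]
contact_force: [0.5, 0.6, 0.3]
opening: 0.072
gripper_force: 0.0
```

Request:
arm_command(
  targets=[
    {"xyz": [0,0,-1],"yaw": 0,"grip": 7.2},
    {"xyz": [0,0,-3],"yaw": 0,"grip": 7.2},
    {"xyz": [0,0,-4],"yaw": 0,"grip": 7.2},
    {"xyz": [0,0,-4],"yaw": 0,"grip": 7.2},
    {"xyz": [-3,0,-4],"yaw": 0,"grip": 7.2},
    {"xyz": [-3,0,-1],"yaw": 0,"grip": 7.2},
    {"xyz": [0,0,0],"yaw": 0,"grip": 7.2},
  ],
)

```text
time: 14.4
tool_pos: [0.4867, -0.2562, 0.2101]
orientation: [3.14, -0.002, -0.05]
contact_force: [-0.2, 1.1, -0.4]
opening: 0.0717
gripper_force: 0.0
```

```bash
python3 - <<'E'
from ring import *
s=status.read_state(); print(s["time"],np.round(s["tool_pos"],3),s["opening"],np.round(s["contact_force"],1))
m=mask("scene")[325:380,150:205]
for r in m[::2]: print(''.join('#' if x else '.' for x in r))
obs={}
for n,(u,v) in (("scene",(177,352)),("top",(451,258))):
    M=mask(n); R=np.zeros_like(M); R[v-35:v+35,u-35:u+35]=1; obs[n]=(M*R).astype(float); print(n,obs[n].sum())
def score(n,p): return np.abs(model(n,np.array(p[:3]),p[3],p[4])-obs[n]).sum()
from scipy.optimize import minimize
for n in obs:
  if obs[n].sum()<200: continue
  for z in (.026,.029):
    r=[]
    for t in (0,.04,.08,.15,.25):
      for yaw in ((0,) if t==0 else (0,1.57,3.14,4.71)):
        o=minimize(lambda q:score(n,(q[0],q[1],z,t,yaw)),(.547,-.2597),method="Nelder-Mead",options=dict(initial_simplex=[(.547,-.2597),(.550,-.2597),(.547,-.2567)],maxiter=25)); r.append((round(o.fun,1),t,yaw,o.x.round(4).tolist()))
    print(n,z,sorted(r)[:6])
E
```

```text
14.4 [ 0.487 -0.256  0.21 ] 0.07169175846236836 [-0.2  1.1 -0.4]
.......................................................
.......................................................
.......................................................
.......................................................
.......................................................
...........................######......................
....................##################.................
.................########################..............
..............###########.################.............
............###############################............
...........#################################...........
..........#############.............########...........
.........############...............########...........
........###########................##########..........
........#########.................##########...........
........#########..............#############...........
.........##########.......#################............
..........################################.............
...........################
[... 468 characters left out ...]
........
.......................................................
scene 784.0
top 190.0
scene 0.026 [(np.float64(196.1), 0.25, 0, [0.5461, -0.2583]), (np.float64(202.9), 0.15, 0, [0.5448, -0.2591]), (np.float64(204.0), 0.08, 0, [0.5457, -0.2586]), (np.float64(205.8), 0.04, 0, [0.5463, -0.2595]), (np.float64(211.5), 0.04, 4.71, [0.5461, -0.2588]), (np.float64(212.2), 0, 0, [0.5461, -0.2592])]
scene 0.029 [(np.float64(204.7), 0.25, 0, [0.5484, -0.2588]), (np.float64(212.0), 0.15, 0, [0.5471, -0.2598]), (np.float64(214.8), 0.08, 0, [0.5484, -0.2589]), (np.float64(215.2), 0.04, 0, [0.5484, -0.2596]), (np.float64(222.5), 0, 0, [0.5481, -0.2597]), (np.float64(223.1), 0.04, 4.71, [0.5483, -0.2595])]
```

The ring has been released and is centred within about 1.5 mm. The mask can't settle the tilt, so I'll press gently with closed fingers on the +x side and then the -x side. Comparing contact heights will measure any tilt and also flatten it.

Request:
arm_command(
  targets=[
    {"xyz": [4,0,0],"yaw": 0,"grip": 0},
    {"xyz": [4,0,0],"yaw": 0,"grip": 0},
    {"xyz": [0,0,4],"yaw": 0,"grip": 0},
    {"xyz": [0,0,4],"yaw": 0,"grip": 0},
    {"xyz": [0,0,4],"yaw": 0,"grip": 0},
    {"xyz": [0,0,2.5],"yaw": 0,"grip": 0},
    {"xyz": [0,0,0.5],"yaw": 0,"grip": 0},
    {"xyz": [0,0,0],"yaw": 0,"grip": 0},
    {"xyz": [0,0,0],"yaw": 0,"grip": 0},
  ],
)

```text
time: 15.45
tool_pos: [0.5694, -0.2606, 0.0581]
orientation: [3.141, -0.001, -0.049]
contact_force: [0.3, -0.4, 0.4]
opening: 0.0002
gripper_force: 0.0
```

Request:
arm_command(
  targets=[
    {"xyz": [-0.2,0,0.3],"yaw": 0,"grip": 0},
    {"xyz": [0,0,0.3],"yaw": 0,"grip": 0},
    {"xyz": [0,0,0.2],"yaw": 0,"grip": 0},
    {"xyz": [0,0,0],"yaw": 0,"grip": 0},
    {"xyz": [0,0,0],"yaw": 0,"grip": 0},
  ],
)

```text
time: 15.95
tool_pos: [0.5666, -0.2603, 0.0496]
orientation: [3.141, -0.0, -0.049]
contact_force: [0.1, 1.4, 0.3]
opening: 0.0
gripper_force: 0.0
```

Request:
arm_command(
  targets=[
    {"xyz": [0,0,0.1],"yaw": 0,"grip": 0},
    {"xyz": [0,0,0.1],"yaw": 0,"grip": 0},
    {"xyz": [0,0,0],"yaw": 0,"grip": 0},
    {"xyz": [0,0,0],"yaw": 0,"grip": 0},
  ],
)

```text
time: 16.35
tool_pos: [0.5667, -0.2603, 0.048]
orientation: [3.141, -0.001, -0.049]
contact_force: [-3.0, 1.8, 10.0]
opening: -0.0
gripper_force: 5.2
```

Request:
arm_command(
  targets=[
    {"xyz": [0,0,-1.5],"yaw": 0,"grip": 0},
    {"xyz": [-2,0,0],"yaw": 0,"grip": 0},
    {"xyz": [-2,0,0],"yaw": 0,"grip": 0},
    {"xyz": [0,0,0.7],"yaw": 0,"grip": 0},
    {"xyz": [0,0,0.6],"yaw": 0,"grip": 0},
    {"xyz": [0,0,0.2],"yaw": 0,"grip": 0},
    {"xyz": [0,0,0],"yaw": 0,"grip": 0},
    {"xyz": [0,0,0],"yaw": 0,"grip": 0},
  ],
)

```text
time: 17.15
tool_pos: [0.5271, -0.2585, 0.048]
orientation: [3.141, -0.0, -0.049]
contact_force: [-6.1, 0.8, 14.5]
opening: 0.0002
gripper_force: 7.1
```

Contact height is 0.048 on both sides, so the fingertips meet the top face at z = 0.034. That means the ring is flat and fully home. I'll retreat and hand in.

Request:
arm_command(
  targets=[
    {"xyz": [0,0,-1],"yaw": 0,"grip": 0},
    {"xyz": [0,0,-3],"yaw": 0,"grip": 0},
    {"xyz": [0,0,-4],"yaw": 0,"grip": 0},
    {"xyz": [0,0,-4],"yaw": 0,"grip": 0},
    {"xyz": [0,0,0],"yaw": 0,"grip": 0},
    {"xyz": [0,0,0],"yaw": 0,"grip": 0},
  ],
)

```text
time: 17.75
tool_pos: [0.5272, -0.2582, 0.1679]
orientation: [3.141, -0.002, -0.049]
contact_force: [0.1, 0.1, 0.0]
opening: -0.0001
gripper_force: 0.0
```

```bash
python3 - <<'E'
from station import status, arm
s=status.read_state(); print(s["time"],s["tool_pos"],s["contact_force"]); print(arm.sign_off())
E
```

```text
17.75 [ 0.52718902 -0.25822971  0.16794288] [0.06260223 0.11256833 0.04792696]
the job is handed in; nothing more can be done
None
```

The round blank was lifted off its peg, lowered into the round cavity while still held, and let go; touching it on both sides afterwards showed it flat and fully home. The square blank was not touched, and the job was handed in at 17.75 s; no verdict came back.

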